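# Fill the nut bowl on the carousel and bring it to the front

### The arm

A 7-joint arm with a two-finger parallel gripper is mounted at the origin on the work surface. World frame = base frame: x ahead of the robot, y to its left, z up, the work surface at z = 0. Lengths are in m, angles in rad, forces in N, time in s.
With the tool pointing down it reaches from about 0.425 to 0.95 m from the base axis. Payload 4.7 kg.
Tool frame: the origin (TCP) lies between the finger pads, 19 mm behind the fingertips; this is the grasp point; z points along the fingers, y is the line along which they close (so a half turn about z gives the same grasp; the last joint's range is limited). The gripper opens to 87 mm and grips with 3 to 60 N. Pads are 19 mm wide; open, the fingers measure 117 mm over their backs; the gripper's body (75 mm by 190 mm) begins 51 mm behind the grasp point.
Start: joints at [1.132, 0.469, -0.049, 1.532, 0.024, 1.141, -0.082], TCP at [0.269, -0.619, 0.241] pointing down, gripper open.
Joint ranges: [-2.59, 2.59], [-0.33, 1.99], [-1.39, 1.29], [0.1, 2.45], [-1.04, 4.18], [0.21, 1.99], [-2.66, 2.66]. Speed limits (rad/s): [2.57, 2.57, 3.14, 3.14, 3.14, 3.14, 3.14].

### API

Orientations are given as a unit quaternion [x, y, z, w].
In Python, from plant import r, eyes gives the robot as it stands.
- The arm moves only by the tool send_rows, never from a script. Its arguments are lists of equal length, an entry for each row: "xyz": the shift along the world's x, y, z scaled (see below), a list of three; "twist": the turn, a rotation vector about the world's x, y, z scaled (see below), a list of three; "gripper": the closure, from -1 (fully open) to 1 (shut). In form: {"xyz": [[tx, ty, tz], ...], "twist": [[wx, wy, wz], ...], "gripper": [gripper, ...]}. A call has 1 to 10 rows; each row is the pose to reach, as a shift and turn from the pose commanded when the call began, turning the shorter way round; what a row does not reach only later rows make up. The controller multiplies each number of a shift by 0.15 m and each number of a turn by 360 degrees. A row lasts 1/8 s, in which the tool goes at most 62.5 mm and 10.7 degrees, less where a joint would pass 70% of its speed; a pose out of reach is approached as far as the arm can. A call with a number of a shift or a turn outside -1 to 1 is refused whole. A call with a gripper value outside its range is refused whole. The fingers move at their own pace and stop on an object; "newtons" is the grip in N (left out, the last holds). Time passes only in rows, so rows that repeat a pose let the fingers close. It gives the time, the measured TCP pose, the force, the opening and the grip force at its end, in the units of the state.
- r.observe(): the state, without advancing time (a new reading comes with each control period).
- eyes.get_image(name): name is "scene" or "top"; returns a dict with "image" (420x560x3 uint8, red, green, blue), "intrinsics" (3x3 intrinsics, pixels), "position" and "attitude" of the camera in the world. Camera axes: x right, y down, z forward; pixel columns grow to the right and rows downward; lengths in m; the calibration is good to about 2 mm. A picture is of the moment at which its call begins. There is no depth.
- r.close_job(): hands the job in; it is judged then, once.
The state is a dict: "clock": time; "q": joint angles; "joint_vel": joint speeds; "joint_efforts": joint torques, N m; "tool_pos": TCP position; "ee_rot": TCP orientation; "contact_force": force on the tool from outside, world axes, zero at the start; "torque": the same for the moment, N m; "grip_width": opening from 0.0 (shut) to 1.0 (fully open); "finger_force": force on a finger pad.
Only numpy, scipy, OpenCV 4.12 (cv2) and the standard library are available. Lean on these libraries where they do the work, as an engineer would, in place of code of your own. Each camera call takes 0.05 s, during which the arm holds its last target. There are 200 camera calls.

### The job

Tip all three walnuts out of the handleless white cup into the open bowl on the carousel, then stand the cup upright on the counter again and let go of it. Only then turn the carousel until the bowl is squarely at the front, beside the stud on the tongue that sticks out of the base, and finish while gripping the bar handle on its centre post, holding the carousel still. Leave the other things on the counter where they are.

Things in the scene. Friction and masses are not known exactly. Their poses are not given: they have to be found in the camera images.
- cup: plain white ceramic cup without a handle, about 170 g, upright on the counter left or right of the carousel. Origin at the centre of its underside, z up its axis. 72 mm high, outer diameter 50 mm at the foot, widening to 62 mm at 30 mm height, straight from there up to the rim; wall 4 mm, floor 5 mm. Holds the walnuts at the start
- nut0: small round walnut in its shell, 25 mm across, 12 g, rolls easily; origin at its centre. At the start inside the cup
- nut1: small round walnut in its shell, 25 mm across, 12 g, rolls easily; origin at its centre. At the start inside the cup
- nut2: small round walnut in its shell, 25 mm across, 12 g, rolls easily; origin at its centre. At the start inside the cup
- carousel_base: fixed low wooden base under the carousel on the counter. Origin on the turning axis at counter height, z up; its -x axis is the front: a dark wooden tongue, 36 mm wide and 10 mm high, reaches out from under the tray to 190 mm from the axis and carries a turned wooden stud, 20 mm across, top 60 mm above the counter. The front points roughly towards the robot.
- front (a point): point on the front line of the base, 100 mm from the axis (base frame -100, 0, 30 mm): where the bowl's underside centre must come
- turntable: the round wooden tray of the carousel, 324 mm across, with the bowl, three closed jars and centre post fixed on it. Origin on the turning axis, 16 mm above the counter; its -x points to the bowl, z up; tray top 30 mm above the counter. Turns freely both ways on a light bearing (0.03 N m friction), no stops within a turn either way, no spring, no detent
- bowl (a point): open white ceramic bowl fixed on the tray, the only open vessel there: the other three quarters hold closed jars, up to 64 mm across and 95 mm above the counter, also 100 mm from the axis. Origin at the centre of its underside, 30 mm above the counter, 100 mm from the axis; 60 mm high (rim 90 mm above the counter), 116 mm across the rim, wall 4 mm, floor 5 mm
- handle (a point): centre of the wooden bar handle on top of the tray's centre post, on the turning axis, 124 mm above the counter, axes as the tray's. The bar is 64 mm long along x (in line with the bowl), 16 mm thick along y, 36 mm high (top 142 mm, underside 106 mm above the counter)
- mug: bystander: white mug with a handle on its +y side, 80 mm across, 88 mm high, on the other side of the carousel from the cup; origin at the centre of its underside
- mill: bystander: dark wooden pepper mill, 56 mm across, 170 mm high; origin under its centre
- shaker: bystander: glass salt shaker with steel cap, 42 mm across, 80 mm high; origin under its centre
- eggcup: bystander: white egg cup, 48 mm across, 60 mm high; origin under its centre
- spoon: bystander: spoon with a wooden handle lying flat along its x; origin under its middle
- dish: bystander: small blue dish, 100 mm across, 30 mm high; origin under its centre

How it is judged:
On the way, in this order (a step that is already met when the one before it is completed fails the run):
1. the three walnuts are in the bowl, tipped out of the cup, the carousel not yet turned to the front (horizontal distance between each of nut0, nut1, nut2 and bowl below 0.052 m and z of nut0 in the frame of bowl between 0 and 0.065 m and z of nut1 in the frame of bowl between 0 and 0.065 m and z of nut2 in the frame of bowl between 0 and 0.065 m and horizontal distance between bowl and front above 0.04 m), for 0.2 s.
2. the cup stands upright on the counter, let go, the walnuts in the bowl, the carousel not yet turned to the front (all of step 1 and angle between cup's own z axis and vertical below 0.1 rad and height (world z) of cup below 0.006 m and contact force between the fingers and cup below 0.05 N), for 0.2 s.
3. the bowl is at the front, the fingers gripping the handle (horizontal distance between each of nut0, nut1, nut2 and bowl below 0.052 m and z of nut0 in the frame of bowl between 0 and 0.065 m and z of nut1 in the frame of bowl between 0 and 0.065 m and z of nut2 in the frame of bowl between 0 and 0.065 m and angle between cup's own z axis and vertical below 0.1 rad and height (world z) of cup below 0.006 m and contact force between the fingers and cup below 0.05 N and horizontal distance between bowl and front below 0.015 m and contact force between the fingers and turntable above 2 N and distance between the grasp point and handle below 0.05 m), for 0.2 s.
At the end, for the whole second after the job is handed in: Walnuts all in the bowl; cup upright on the counter (0.1 rad, 6 mm), untouched and at rest; bowl centre within 15 mm of the front point; fingers pressing on the carousel with over 2 N, tool centre within 50 mm of the bar handle's centre; carousel still (under 0.1 rad/s) (all of step 3 and angular speed of turntable below 0.1 rad/s and linear speed of cup below 0.02 m/s); the arm keeps its last pose, push and grip.
It fails at once if a bystander (mug, pepper mill, shaker, egg cup, spoon or dish) is pushed more than 30 mm from its place (distance of any of mug, mill, shaker, eggcup, spoon, dish from where it was at the start of the episode above 0.03 m).
It also fails if it takes over 72 s, if anything falls off the work surface, if the arm or the gripper's body presses on something with over 40 N, if the wrist force passes 120 N, or if a joint passes its speed limit or range.

## Working session

There is one attempt and no reset: what is moved stays moved. The work goes in short steps, Python scripts to look and compute and a tool call to move; the robot and the scene stay as the last step left them, time stands still between calls to the robot, and variables do not carry over. Pictures are saved under pics/ and viewed, at most 10 in all, crops included, and the job is handed in when it is done.

Besides the shell and the picture viewer there is one more tool, called after "Request:" as name(argument=value, ...), one argument or row to a line, values as JSON. send_rows: Moves the arm, as the interface text tells. Its arguments: {"type":"object","properties":{"xyz":{"type":"array"},"twist":{"type":"array"},"gripper":{"type":"array"},"newtons":{"type":"number"}},"required":["xyz","twist","gripper"]}

```bash
mkdir -p pics; ls
cat > h.py <<'E'
import numpy as np, cv2
from scipy.spatial.transform import Rotation as R
def att(c):
    a=np.array(c["attitude"]); return R.from_quat(a).as_matrix() if a.size==4 else a.reshape(3,3)
def ray(c,u,v,z):
    K=np.array(c["intrinsics"]); d=att(c)@np.linalg.inv(K)@[u,v,1]; p=np.array(c["position"]); return p+d*(z-p[2])/d[2]
def proj(c,P):
    q=np.array(c["intrinsics"])@att(c).T@(np.array(P)-c["position"]); return q[:2]/q[2]
def snap(eyes,n,f):
    c=eyes.get_image(n); cv2.imwrite('pics/'+f,c["image"][:,:,::-1]); np.save('pics/'+f+'.npy',c,allow_pickle=True); return c
def load(f): return np.load('pics/'+f+'.npy',allow_pickle=True).item()
E
python3 - <<'E'
from plant import r,eyes
from h import *
for n in("scene","top"):
    c=snap(eyes,n,n+'0.png'); print(n,c["position"],c["attitude"],c["intrinsics"])
print(r.observe())
E
```

```text
pics
scene [1.3001169  0.3484604  1.10989435] [ 0.53218906  0.78752162 -0.26130342 -0.16824098] [[459.64466257   0.         277.33406289]
 [  0.         459.64466257 212.0193938 ]
 [  0.           0.           1.        ]]
top [0.42231604 0.07222484 1.17960643] [-0.69704857  0.71202903 -0.06246182  0.05689002] [[402.19490962   0.         280.62995413]
 [  0.         402.19490962 212.14293789]
 [  0.           0.           1.        ]]
{'clock': 0.1, 'q': array([ 1.13206646,  0.46937928, -0.04861198,  1.5335756 ,  0.02410921,
        1.14103428, -0.08227492]), 'joint_vel': array([-2.48949267e-05, -2.22395597e-03, -3.67193849e-04, -1.64836595e-03,
        1.47482793e-03, -1.74025421e-03, -1.40547333e-03]), 'joint_efforts': array([-1.74620664e-05, -5.09170926e+01, -8.13279999e-02, -2.36829507e+01,
       -6.14365214e-02,  3.44651181e-02,  2.69221658e-05]), 'tool_pos': array([ 0.26876887, -0.61861822,  0.24029147]), 'ee_rot': array([ 9.79070452e-01,  2.03519608e-01, -2.16062359e-04, -8.79072776e-04]), 'contact_force': array([ 0.28200095,  0.16852012, -0.01629376]), 'torque': array([-0.04193048, -0.02318487,  0.0024666 ]), 'finger_force': 0.0, 'grip_width': 0.9975430540975919}
```

View pics/top0.png

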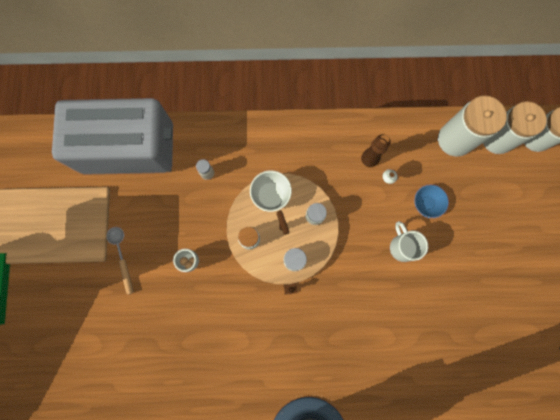

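View pics/scene0.png

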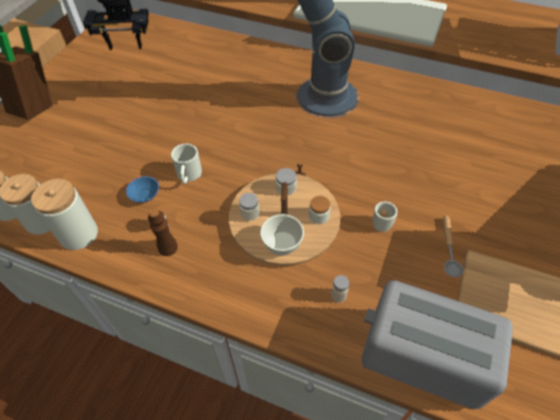

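The top view shows the cup at about (185,260) on the left, the tray centre near (283,228), the bowl at (271,190), the stud at (290,289) and the handle bar from (279,211) to (287,232). The mug, mill, egg cup and dish are on the right, with the shaker at (205,168) and the spoon at (122,265).

```bash
cat > m.py <<'E'
from h import *
c=load('top0.png'); im=c["image"]; hsv=cv2.cvtColor(im,cv2.COLOR_RGB2HSV)
def comp(mask,u,v,name,z):
    n,l,s,ce=cv2.connectedComponentsWithStats(mask.astype(np.uint8))
    k=min((i for i in range(1,n) if s[i,4]>25),key=lambda i:np.hypot(*(ce[i]-[u,v])))
    ct=max(cv2.findContours((l==k).astype(np.uint8),0,1)[0],key=cv2.contourArea)
    W=np.array([ray(c,*p[0],z)[:2] for p in ct],np.float32)
    (x,y),rad=cv2.minEnclosingCircle(W); print(name,s[k],ce[k],ray(c,*ce[k],z)[:2].round(4),'circ',round(x,4),round(y,4),round(rad,4)); return W,l==k
S,V=hsv[...,1],hsv[...,2]
comp((S<70)&(V>110),185,260,'cup z72',.072)
comp((S<70)&(V>110),271,190,'bowl z90',.09)
light=(S<150)&(V>150); comp(light,283,228,'tray',.03)
dark=(V<90); comp(dark,283,221,'bar',.142); comp(dark,290,289,'stud',.06)
for n,f in(('t','top0.png'),):
    big=cv2.resize(im[140:310,160:350,::-1],None,fx=4,fy=3.5*4/3.5,interpolation=cv2.INTER_CUBIC)[:600]
    cv2.imwrite('pics/crop_t.png',cv2.resize(im[150:300,160:350,::-1],None,fx=4,fy=4,interpolation=cv2.INTER_CUBIC))
E
python3 m.py
```

```text
cup z72 [173 249  24  23 273] [185.05860806 258.43956044] [0.4881 0.3256] circ 0.4837 0.326 0.034
bowl z90 [ 250  171   42   41 1335] [270.38501873 190.37677903] [0.6699 0.0886] circ 0.6697 0.0887 0.0587
tray [ 226  169  113  116 7247] [279.00317373 231.20532634] [0.5628 0.0669] circ 0.5828 0.0598 0.1706
bar [283 220   5  13  27] [285.48148148 226.40740741] [0.5614 0.0503] circ 0.5625 0.0515 0.0167
stud [288 285   9   8  53] [292.0754717  288.49056604] [0.4007 0.0346] circ 0.4028 0.0343 0.013
```

Run:
```python
from h import *
c=load('scene0.png')
cv2.imwrite('pics/crop_s.png',cv2.resize(c["image"][150:285,220:410,::-1],None,fx=4,fy=4,interpolation=cv2.INTER_CUBIC))
```

```text
(no output)
```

View pics/crop_t.png

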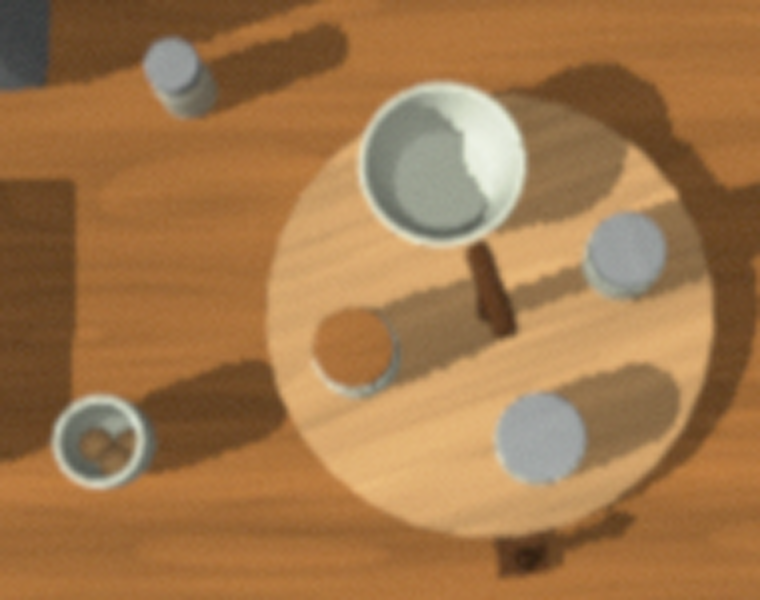

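View pics/crop_s.png

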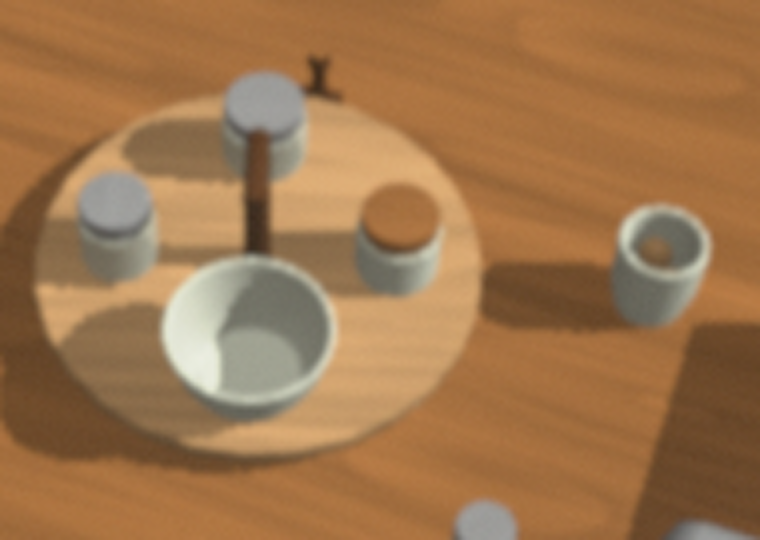

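The tray, bowl, cup rim with nuts inside, bar and stud are all clear in the crops. In top-image pixels the cup rim is at (185.2,260.2), the bowl rim at (270.7,191), the tray at (282.9,228.6) and the stud at (291.8,289). I'll turn these into positions.

```bash
cat >> h.py <<'E'
def down(yaw,tilt=0):
    "tool y at azimuth yaw(deg), tool z down then tilted by tilt deg about tool y"
    a=np.radians(yaw); y=np.array([np.cos(a),np.sin(a),0]); z=np.array([0,0,-1.]); M=np.c_[np.cross(y,z),y,z]
    return R.from_rotvec(np.radians(tilt)*y)*R.from_matrix(M)
def delta(o,pos,rot):
    d=(np.array(pos)-o["tool_pos"])/.15; w=(rot*R.from_quat(o["ee_rot"]).inv()).as_rotvec()/(2*np.pi)
    print('xyz',d.round(3),'twist',w.round(4),'rows>=',max(np.linalg.norm(d)*.15/.0625,np.linalg.norm(w)*360/10.7).round(1))
E
python3 - <<'E'
from plant import r
from h import *
t=load('top0.png'); s=load('scene0.png')
P=lambda c,u,v,z,n: print(n,ray(c,u,v,z)[:2].round(4))
T=lambda x,y:(160+x/4,150+y/4)
Sx=lambda x,y:(220+x/4,150+y/4)
P(t,*T(101,441),.072,'cup t');P(s,*Sx(663,246),.072,'cup s')
P(t,*T(443,164),.09,'bowl t');P(s,*Sx(249,329),.09,'bowl s')
# tray circle from edge points
for c,f,pts in((t,T,[(268,315),(715,310),(480,538),(345,490),(640,475),(310,190),(690,200)]),(s,Sx,[(36,262),(482,270),(270,456),(100,130),(400,420),(110,400),(455,190)])):
    W=np.array([ray(c,*f(*p),.03)[:2] for p in pts]); A=np.c_[2*W,np.ones(len(W))]; x=np.linalg.lstsq(A,(W**2).sum(1),rcond=None)[0]; print('tray',x[:2].round(4),np.sqrt(x[2]+x[0]**2+x[1]**2).round(4))
P(t,*T(529,555),.06,'stud t');P(s,*Sx(320,60),.06,'stud s')
P(t,*T(491,290),.142,'bar t');P(t,*T(480,246),.142,'bar end1');P(t,*T(505,334),.142,'bar end2')
for u,v,z,n in((205,165,.08,'shaker'),(120,265,.01,'spoon'),(383,140,.17,'mill')):P(t,u,v,z,n)
print((down(0,-60)).as_matrix().round(2))
E
```

```text
cup t [0.4832 0.325 ]
cup s [0.4885 0.33  ]
bowl t [0.6682 0.0877]
bowl s [0.6706 0.0919]
tray [0.5736 0.0551] 0.1617
tray [0.5726 0.0588] 0.1635
stud t [0.4    0.0341]
stud s [0.4029 0.0432]
bar t [0.5718 0.0572]
bar end1 [0.601  0.0637]
bar end2 [0.5428 0.0487]
shaker [0.7494 0.2723]
spoon [0.477  0.5264]
mill [ 0.7814 -0.2112]
[[ 0.    1.    0.  ]
 [ 0.5   0.   -0.87]
 [-0.87  0.   -0.5 ]]
```

Results: cup (0.4855, 0.327), axis (0.573, 0.057), bowl (0.669, 0.090), front at azimuth about 187°. The bowl therefore needs about +168° of turn. I'll carry the arm over to the left side, then come at the cup heading −y, tilted.

Request:
send_rows(
  xyz=[
    [0.2, 0.2, 0.2],
    [0.45, 0.35, 0.4],
    [0.65, 0.5, 0.6],
    [0.87, 0.67, 0.73],
  ],
  twist=[
    [0, 0, 0.008],
    [0, 0, 0.016],
    [0, 0, 0.024],
    [0, 0, 0.031],
  ],
  gripper=[-1, -1, -1, -1],
  newtons=25,
)

```text
clock: 0.6
tool_pos: [0.4003, -0.5182, 0.352]
ee_rot: [0.955, 0.298, 0.0, 0.001]
contact_force: [0.6, -0.2, -0.5]
grip_width: 0.998
finger_force: 0.0
```

Request:
send_rows(
  xyz=[
    [0.25, 0.25, 0],
    [0.5, 0.5, 0],
    [0.75, 0.75, 0],
    [1, 1, 0],
  ],
  twist=[
    [0, 0, 0.008],
    [0, 0, 0.016],
    [0, 0, 0.024],
    [0, 0, 0.031],
  ],
  gripper=[-1, -1, -1, -1],
)

```text
clock: 1.1
tool_pos: [0.5503, -0.3673, 0.3503]
ee_rot: [0.921, 0.39, -0.0, -0.0]
contact_force: [0.7, -0.4, 0.9]
grip_width: 0.995
finger_force: 0.0
```

Request:
send_rows(
  xyz=[
    [0.15, 0.25, 0],
    [0.3, 0.5, 0],
    [0.45, 0.75, 0],
    [0.6, 1, 0],
  ],
  twist=[
    [0, 0, 0.008],
    [0, 0, 0.016],
    [0, 0, 0.024],
    [0, 0, 0.031],
  ],
  gripper=[-1, -1, -1, -1],
)

```text
clock: 1.6
tool_pos: [0.6398, -0.2174, 0.3502]
ee_rot: [0.879, 0.477, -0.0, -0.0]
contact_force: [-0.2, -0.4, 0.9]
grip_width: 1.001
finger_force: 0.0
```

Request:
send_rows(
  xyz=[
    [0.02, 0.25, 0],
    [0.04, 0.5, 0],
    [0.06, 0.75, 0],
    [0.07, 1, 0],
  ],
  twist=[
    [0, 0, 0.008],
    [0, 0, 0.016],
    [0, 0, 0.024],
    [0, 0, 0.031],
  ],
  gripper=[-1, -1, -1, -1],
)

```text
clock: 2.1
tool_pos: [0.6491, -0.0673, 0.3506]
ee_rot: [0.828, 0.561, -0.0, -0.0]
contact_force: [-0.0, -0.3, 0.2]
grip_width: 1.003
finger_force: 0.0
```

Request:
send_rows(
  xyz=[
    [0, 0.25, 0],
    [0, 0.5, 0],
    [0, 0.75, 0],
    [0, 1, 0],
  ],
  twist=[
    [0, 0, 0.008],
    [0, 0, 0.016],
    [0, 0, 0.024],
    [0, 0, 0.031],
  ],
  gripper=[-1, -1, -1, -1],
)

```text
clock: 2.6
tool_pos: [0.649, 0.0824, 0.3507]
ee_rot: [0.769, 0.639, -0.0, 0.0]
contact_force: [0.1, -0.3, 0.1]
grip_width: 0.998
finger_force: 0.0
```

Request:
send_rows(
  xyz=[
    [-0.05, 0.25, 0],
    [-0.1, 0.5, 0],
    [-0.15, 0.75, 0],
    [-0.2, 1, 0],
  ],
  twist=[
    [0, 0, 0.008],
    [0, 0, 0.016],
    [0, 0, 0.024],
    [0, 0, 0.03],
  ],
  gripper=[-1, -1, -1, -1],
)

```text
clock: 3.1
tool_pos: [0.6188, 0.2322, 0.3507]
ee_rot: [0.706, 0.708, -0.0, 0.0]
contact_force: [1.5, -0.4, 0.2]
grip_width: 1.0
finger_force: 0.0
```

Request:
send_rows(
  xyz=[
    [-0.12, 0.25, 0],
    [-0.25, 0.5, 0],
    [-0.38, 0.75, 0],
    [-0.5, 1, 0],
  ],
  twist=[
    [0, 0, 0],
    [0, 0, 0],
    [0, 0, 0],
    [0, 0, 0],
  ],
  gripper=[-1, -1, -1, -1],
)

```text
clock: 3.6
tool_pos: [0.5435, 0.382, 0.3507]
ee_rot: [0.706, 0.708, -0.0, 0.0]
contact_force: [0.5, 0.5, -0.1]
grip_width: 1.003
finger_force: 0.0
```

Run:
```python
from plant import r
from h import *
o=r.observe(); print(o["q"].round(2),o["tool_pos"].round(3))
delta(o,[.4855,.45,.20],down(0,-60))
```

```text
[-0.28  0.45 -0.6   1.38  0.25  1.39 -0.87] [0.543 0.382 0.351]
xyz [-0.387  0.453 -1.005] twist [-1.665e-01 -1.000e-04 -3.000e-04] rows>= 5.6
```

Request:
send_rows(
  xyz=[
    [-0.05, 0.1, 0],
    [-0.1, 0.2, -0.1],
    [-0.15, 0.3, -0.2],
    [-0.2, 0.35, -0.3],
    [-0.25, 0.4, -0.45],
    [-0.3, 0.43, -0.6],
    [-0.35, 0.45, -0.8],
    [-0.387, 0.453, -1.0],
  ],
  twist=[
    [-0.02, 0, 0],
    [-0.04, 0, 0],
    [-0.06, 0, 0],
    [-0.08, 0, 0],
    [-0.1, 0, 0],
    [-0.125, 0, 0],
    [-0.146, 0, 0],
    [-0.1665, 0, 0],
  ],
  gripper=[-1, -1, -1, -1, -1, -1, -1, -1],
)

```text
clock: 4.6
tool_pos: [0.4862, 0.4491, 0.1996]
ee_rot: [0.611, 0.613, -0.355, 0.354]
contact_force: [-0.3, -0.2, -2.1]
grip_width: 0.996
finger_force: 0.0
```

Run:
```python
from plant import r
from h import *
o=r.observe(); print(o["q"].round(2),o["tool_pos"].round(3))
delta(o,[.4855,.42,.108],down(0,-60)); delta(o,[.4855,.327,.052],down(0,-60))
```

```text
[-1.04  0.93  0.05  1.13  0.5   1.98 -1.01] [0.486 0.449 0.2  ]
xyz [-0.005 -0.194 -0.61 ] twist [ 0.0003 -0.0005 -0.0002] rows>= 1.5
xyz [-0.005 -0.814 -0.984] twist [ 0.0003 -0.0005 -0.0002] rows>= 3.1
```

Request:
send_rows(
  xyz=[
    [0, -0.06, -0.2],
    [0, -0.12, -0.4],
    [0, -0.19, -0.6],
    [0, -0.19, -0.6],
  ],
  twist=[
    [0, 0, 0],
    [0, 0, 0],
    [0, 0, 0],
    [0, 0, 0],
  ],
  gripper=[-1, -1, -1, -1],
)

```text
clock: 5.1
tool_pos: [0.486, 0.4189, 0.109]
ee_rot: [0.611, 0.613, -0.356, 0.353]
contact_force: [-0.6, 0.9, -0.0]
grip_width: 1.0
finger_force: 0.0
```

Run:
```python
from plant import r,eyes
from h import *
o=r.observe(); print(o["q"].round(2),o["tool_pos"].round(3))
delta(o,[.4855,.327,.052],down(0,-60)); snap(eyes,"top","top1.png")
```

```text
[-1.02  0.99  0.04  1.24  0.49  1.84 -1.09] [0.486 0.419 0.109]
xyz [-0.003 -0.613 -0.38 ] twist [ 0.0006 -0.0008 -0.    ] rows>= 1.7
```

View pics/top1.png

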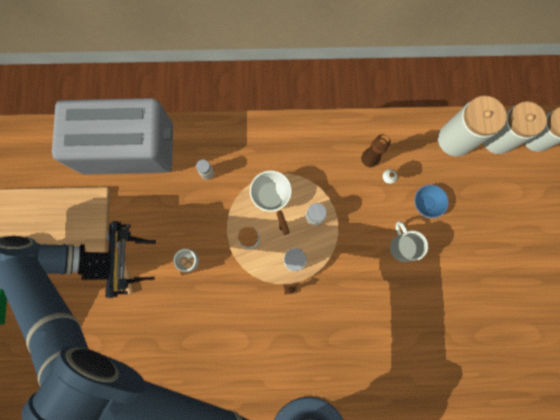

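The fingers (v 240 and 279) straddle the cup line (v 260) correctly, so I'll move in and grip.

Request:
send_rows(
  xyz=[
    [0, -0.12, -0.1],
    [0, -0.24, -0.2],
    [0, -0.37, -0.3],
    [0, -0.5, -0.38],
    [0, -0.613, -0.38],
    [0, -0.613, -0.38],
  ],
  twist=[
    [0, 0, 0],
    [0, 0, 0],
    [0, 0, 0],
    [0, 0, 0],
    [0, 0, 0],
    [0, 0, 0],
  ],
  gripper=[-1, -1, -1, -1, -1, -1],
)

```text
clock: 5.9
tool_pos: [0.4878, 0.3287, 0.0556]
ee_rot: [0.613, 0.612, -0.353, 0.353]
contact_force: [-0.2, 0.4, 1.6]
grip_width: 1.0
finger_force: 0.0
```

Request:
send_rows(
  xyz=[
    [0, 0, 0],
    [0, 0, 0],
    [0, 0, 0],
    [0, 0, 0],
    [0, 0, 0],
    [0, 0, 0],
  ],
  twist=[
    [0, 0, 0],
    [0, 0, 0],
    [0, 0, 0],
    [0, 0, 0],
    [0, 0, 0],
    [0, 0, 0],
  ],
  gripper=[-0.2, 0, 0.2, 0.4, 0.6, 1],
  newtons=25,
)

```text
clock: 6.65
tool_pos: [0.4864, 0.3293, 0.0539]
ee_rot: [0.612, 0.613, -0.354, 0.353]
contact_force: [-2.8, 1.8, 2.1]
grip_width: 0.717
finger_force: 25.0
```

Run:
```python
from plant import r,eyes
from h import *
o=r.observe(); print(o["q"].round(2),o["tool_pos"].round(4),o["contact_force"].round(1),o["grip_width"]*.087)
c=snap(eyes,"scene","scene1.png");cv2.imwrite('pics/crop_s1.png',cv2.resize(c["image"][150:285,330:520,::-1],None,fx=4,fy=4))
```

```text
[-0.96  0.96  0.04  1.47  0.52  1.63 -1.15] [0.4864 0.3293 0.0539] [-2.8  1.8  2.1] 0.062350249373269995
```

View pics/crop_s1.png

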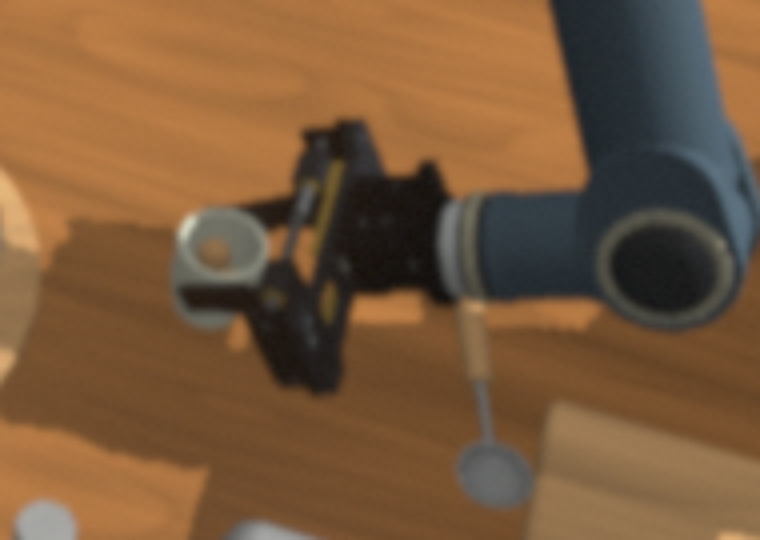

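Gripped: opening 62.3 mm, cup still upright with the nuts inside. I'll lift it and carry it to the bowl.

Request:
send_rows(
  xyz=[
    [0, 0, 0.1],
    [0, 0, 0.3],
    [0, 0, 0.5],
    [0, 0, 0.7],
    [0, 0, 0.8],
  ],
  twist=[
    [0, 0, 0],
    [0, 0, 0],
    [0, 0, 0],
    [0, 0, 0],
    [0, 0, 0],
  ],
  gripper=[1, 1, 1, 1, 1],
)

```text
clock: 7.32
tool_pos: [0.4876, 0.329, 0.1759]
ee_rot: [0.613, 0.613, -0.352, 0.353]
contact_force: [0.4, -0.1, -1.7]
grip_width: 0.715
finger_force: 25.0
```

Request:
send_rows(
  xyz=[
    [0.08, -0.08, 0],
    [0.2, -0.2, 0],
    [0.35, -0.35, 0],
    [0.5, -0.5, 0],
    [0.65, -0.65, 0],
    [0.75, -0.75, 0],
    [0.8, -0.8, 0],
  ],
  twist=[
    [0, 0, 0],
    [0, 0, 0],
    [0, 0, 0],
    [0, 0, 0],
    [0, 0, 0],
    [0, 0, 0],
    [0, 0, 0],
  ],
  gripper=[1, 1, 1, 1, 1, 1, 1],
)

```text
clock: 8.2
tool_pos: [0.6079, 0.2073, 0.1738]
ee_rot: [0.613, 0.612, -0.354, 0.353]
contact_force: [-0.4, 0.9, -2.6]
grip_width: 0.716
finger_force: 25.0
```

Request:
send_rows(
  xyz=[
    [0.05, -0.06, 0],
    [0.13, -0.17, 0],
    [0.22, -0.3, 0],
    [0.32, -0.42, 0],
    [0.4, -0.5, 0],
    [0.42, -0.53, 0],
    [0.42, -0.53, 0],
  ],
  twist=[
    [0, 0, 0],
    [0, 0, 0],
    [0, 0, 0],
    [0, 0, 0],
    [0, 0, 0],
    [0, 0, 0],
    [0, 0, 0],
  ],
  gripper=[1, 1, 1, 1, 1, 1, 1],
)

```text
clock: 9.07
tool_pos: [0.6699, 0.1294, 0.1735]
ee_rot: [0.612, 0.613, -0.354, 0.353]
contact_force: [-0.1, 0.6, -3.1]
grip_width: 0.711
finger_force: 25.0
```

Run:
```python
from plant import r,eyes
from h import *
o=r.observe(); print(o["q"].round(2),o["tool_pos"].round(4),o["contact_force"].round(1),o["grip_width"]*.087)
c=snap(eyes,"scene","scene2.png"); delta(o,[.669,.13,.165],down(0,20))
```

```text
[-0.67  0.83  0.15  1.43  0.73  1.57 -0.8 ] [0.6699 0.1294 0.1735] [-0.1  0.6 -3.1] 0.061854786205495914
xyz [-0.006  0.004 -0.057] twist [ 2.22e-01 -2.00e-04 -2.00e-04] rows>= 7.5
```

View pics/scene2.png

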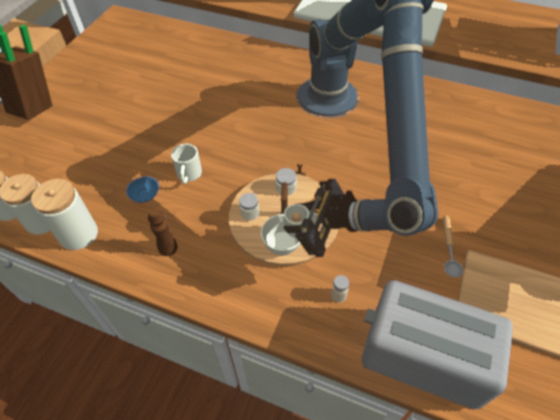

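The cup (295,214) sits above the left part of the bowl, clear of the tray's fixtures. I'll tilt it, quickly at first and then slowly.

Request:
send_rows(
  xyz=[
    [0, 0, 0],
    [0, 0, 0],
    [0, 0, 0],
    [0, 0, 0],
    [0, 0, 0],
    [0, 0, -0.02],
    [0, 0, -0.04],
    [0, 0, -0.06],
    [0, 0, -0.06],
    [0, 0, -0.06],
  ],
  twist=[
    [0.015, 0, 0],
    [0.035, 0, 0],
    [0.06, 0, 0],
    [0.085, 0, 0],
    [0.11, 0, 0],
    [0.135, 0, 0],
    [0.16, 0, 0],
    [0.18, 0, 0],
    [0.195, 0, 0],
    [0.205, 0, 0],
  ],
  gripper=[1, 1, 1, 1, 1, 1, 1, 1, 1, 1],
)

```text
clock: 10.38
tool_pos: [0.6692, 0.1285, 0.1646]
ee_rot: [0.701, 0.703, 0.085, -0.086]
contact_force: [0.2, -0.1, -1.7]
grip_width: 0.716
finger_force: 25.0
```

Run:
```python
from plant import r,eyes
from h import *
o=r.observe(); print(o["q"].round(2),o["tool_pos"].round(4),o["contact_force"].round(1),o["grip_width"]*.087)
delta(o,[.669,.13,.16],down(0,60))
```

```text
[ 0.06  0.56 -0.3   1.61 -0.1   0.95 -0.14] [0.6692 0.1285 0.1646] [ 0.2 -0.1 -1.7] 0.06228226875742857
xyz [-0.001  0.01  -0.031] twist [ 0.1281 -0.     -0.0004] rows>= 4.3
```

Joint margins are fine, so I'll pour slowly.

Request:
send_rows(
  xyz=[
    [0, 0, 0],
    [0, 0, 0],
    [0, 0, 0],
    [0, 0, 0],
    [0, 0, 0],
    [0, 0, 0],
    [0, 0, 0],
    [0, 0, 0],
    [0, 0, 0],
    [0, 0, 0],
  ],
  twist=[
    [0.01, 0, 0],
    [0.02, 0, 0],
    [0.03, 0, 0],
    [0.04, 0, 0],
    [0.05, 0, 0],
    [0.06, 0, 0],
    [0.068, 0, 0],
    [0.076, 0, 0],
    [0.084, 0, 0],
    [0.09, 0, 0],
  ],
  gripper=[1, 1, 1, 1, 1, 1, 1, 1, 1, 1],
)

```text
clock: 11.62
tool_pos: [0.6697, 0.1293, 0.1644]
ee_rot: [0.649, 0.651, 0.278, -0.278]
contact_force: [-0.1, 0.5, -1.4]
grip_width: 0.715
finger_force: 25.0
```

Request:
send_rows(
  xyz=[
    [0, 0, 0],
    [0, 0, 0],
    [0, 0, 0],
    [0, 0, 0],
    [0, 0, 0],
  ],
  twist=[
    [0.012, 0, 0],
    [0.024, 0, 0],
    [0.036, 0, 0],
    [0.036, 0, 0],
    [0.036, 0, 0],
  ],
  gripper=[1, 1, 1, 1, 1],
)

```text
clock: 12.25
tool_pos: [0.67, 0.1299, 0.1653]
ee_rot: [0.614, 0.616, 0.35, -0.349]
contact_force: [-0.2, -0.8, -0.4]
grip_width: 0.714
finger_force: 25.0
```

Run:
```python
from plant import r,eyes
from h import *
o=r.observe(); print(o["q"].round(2),o["tool_pos"].round(4),o["contact_force"].round(1),o["grip_width"]*.087)
c=snap(eyes,"scene","scene3.png"); t=snap(eyes,"top","top3.png")
a=cv2.resize(c["image"][190:270,230:330],None,fx=4,fy=4);b=cv2.resize(t["image"][165:245,230:330],None,fx=4,fy=4)
cv2.imwrite('pics/x3.png',np.hstack([a,b])[:,:,::-1])
```

```text
[ 0.58  0.83 -0.71  1.65 -0.66  0.97  0.48] [0.67   0.1299 0.1653] [-0.2 -0.8 -0.4] 0.06213846866996985
```

View pics/x3.png

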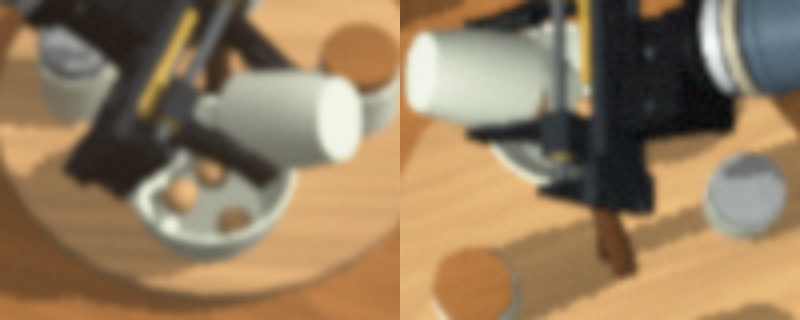

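All three walnuts are in the bowl, at about (183,193), (210,172) and (235,222) in the left half. I'll bring the cup upright and carry it back.

Request:
send_rows(
  xyz=[
    [0, 0, 0.1],
    [0, 0.05, 0.1],
    [0, 0.1, 0.1],
    [0, 0.1, 0.1],
    [0, 0.1, 0.1],
    [0, 0.1, 0.1],
    [0, 0.1, 0.1],
    [0, 0.1, 0.1],
    [0, 0.1, 0.1],
    [0, 0.1, 0.1],
  ],
  twist=[
    [-0.01, 0, 0],
    [-0.03, 0, 0],
    [-0.055, 0, 0],
    [-0.08, 0, 0],
    [-0.105, 0, 0],
    [-0.13, 0, 0],
    [-0.155, 0, 0],
    [-0.18, 0, 0],
    [-0.205, 0, 0],
    [-0.22, 0, 0],
  ],
  gripper=[1, 1, 1, 1, 1, 1, 1, 1, 1, 1],
)

```text
clock: 13.6
tool_pos: [0.6688, 0.149, 0.1807]
ee_rot: [0.694, 0.699, -0.122, 0.123]
contact_force: [-0.4, -0.8, -1.8]
grip_width: 0.715
finger_force: 25.0
```

Request:
send_rows(
  xyz=[
    [0, 0, 0],
    [-0.05, 0.1, 0],
    [-0.12, 0.2, 0],
    [-0.2, 0.3, 0],
    [-0.3, 0.4, 0],
    [-0.4, 0.45, 0],
    [-0.42, 0.45, 0],
  ],
  twist=[
    [-0.02, 0, 0],
    [-0.04, 0, 0],
    [-0.06, 0, 0],
    [-0.08, 0, 0],
    [-0.1, 0, 0],
    [-0.11, 0, 0],
    [-0.11, 0, 0],
  ],
  gripper=[1, 1, 1, 1, 1, 1, 1],
)

```text
clock: 14.48
tool_pos: [0.6048, 0.2159, 0.1781]
ee_rot: [0.611, 0.617, -0.351, 0.35]
contact_force: [0.8, 0.9, -1.5]
grip_width: 0.713
finger_force: 25.0
```

Request:
send_rows(
  xyz=[
    [-0.08, 0.08, 0],
    [-0.2, 0.2, 0],
    [-0.35, 0.35, 0],
    [-0.5, 0.5, 0],
    [-0.65, 0.65, 0],
    [-0.75, 0.75, 0],
    [-0.8, 0.8, 0],
    [-0.8, 0.8, 0],
  ],
  twist=[
    [0, 0, 0],
    [0, 0, 0],
    [0, 0, 0],
    [0, 0, 0],
    [0, 0, 0],
    [0, 0, 0],
    [0, 0, 0],
    [0, 0, 0],
  ],
  gripper=[1, 1, 1, 1, 1, 1, 1, 1],
)

```text
clock: 15.48
tool_pos: [0.4868, 0.3322, 0.1797]
ee_rot: [0.613, 0.614, -0.351, 0.351]
contact_force: [0.5, -0.1, -1.8]
grip_width: 0.714
finger_force: 25.0
```

Run:
```python
from plant import r,eyes
from h import *
o=r.observe(); print(o["q"].round(2),o["tool_pos"].round(4),o["contact_force"].round(1),o["grip_width"]*.087)
delta(o,[.4864,.3293,.0545],R.from_quat([.612,.613,-.354,.353]))
```

```text
[-0.96  0.8   0.04  1.45  0.54  1.78 -1.06] [0.4868 0.3322 0.1797] [ 0.5 -0.1 -1.8] 0.06213518376709545
xyz [-0.003 -0.019 -0.835] twist [-0.0011  0.0002 -0.0001] rows>= 2.0
```

Request:
send_rows(
  xyz=[
    [0, 0, -0.15],
    [0, 0, -0.35],
    [0, 0, -0.55],
    [0, 0, -0.7],
    [0, 0, -0.76],
    [0, 0, -0.79],
    [0, 0, -0.81],
    [0, 0, -0.82],
    [0, 0, -0.82],
  ],
  twist=[
    [-0.001, 0, 0],
    [-0.001, 0, 0],
    [-0.001, 0, 0],
    [-0.001, 0, 0],
    [-0.001, 0, 0],
    [-0.001, 0, 0],
    [-0.001, 0, 0],
    [-0.001, 0, 0],
    [-0.001, 0, 0],
  ],
  gripper=[1, 1, 1, 1, 1, 1, 1, 1, 1],
)

```text
clock: 16.6
tool_pos: [0.4871, 0.3321, 0.0573]
ee_rot: [0.612, 0.613, -0.353, 0.353]
contact_force: [0.4, -0.2, -1.8]
grip_width: 0.716
finger_force: 25.0
```

Run:
```python
from plant import r,eyes
from h import *
o=r.observe(); print(o["tool_pos"].round(4),o["contact_force"].round(1),o["torque"].round(2))
```

```text
[0.4871 0.3321 0.0573] [ 0.4 -0.2 -1.8] [ 1.37 -0.1   0.02]
```

Request:
send_rows(
  xyz=[
    [0, 0, -0.008],
    [0, 0, -0.015],
    [0, 0, -0.02],
    [0, 0, -0.023],
    [0, 0, -0.023],
  ],
  twist=[
    [0, 0, 0],
    [0, 0, 0],
    [0, 0, 0],
    [0, 0, 0],
    [0, 0, 0],
  ],
  gripper=[1, 1, 1, 1, 1],
)

```text
clock: 17.23
tool_pos: [0.4869, 0.3319, 0.0539]
ee_rot: [0.612, 0.613, -0.354, 0.353]
contact_force: [-0.3, 0.5, 1.6]
grip_width: 0.715
finger_force: 25.0
```

Contact with the counter: the vertical force went from −1.8 to +1.6 N. I'll open gently and then back out along the approach.

Request:
send_rows(
  xyz=[
    [0, 0, 0],
    [0, 0, 0],
    [0, 0, 0],
    [0, 0, 0],
    [0, 0, 0],
    [0, 0, 0],
  ],
  twist=[
    [0, 0, 0],
    [0, 0, 0],
    [0, 0, 0],
    [0, 0, 0],
    [0, 0, 0],
    [0, 0, 0],
  ],
  gripper=[-0.45, -0.5, -0.6, -0.8, -1, -1],
)

```text
clock: 17.98
tool_pos: [0.487, 0.3319, 0.0533]
ee_rot: [0.612, 0.613, -0.353, 0.353]
contact_force: [-0.3, 0.1, 0.3]
grip_width: 0.976
finger_force: 0.0
```

Request:
send_rows(
  xyz=[
    [0, 0.06, 0],
    [0, 0.16, 0.05],
    [0, 0.3, 0.15],
    [0, 0.45, 0.25],
    [0, 0.6, 0.35],
    [0, 0.65, 0.5],
    [0, 0.7, 0.7],
    [0, 0.7, 0.9],
    [0, 0.7, 1],
  ],
  twist=[
    [0, 0, 0],
    [0, 0, 0],
    [0, 0, 0],
    [0, 0, 0],
    [0, 0, 0],
    [0, 0, 0],
    [0, 0, 0],
    [0, 0, 0],
    [0, 0, 0],
  ],
  gripper=[-1, -1, -1, -1, -1, -1, -1, -1, -1],
)

```text
clock: 19.1
tool_pos: [0.4875, 0.4368, 0.2062]
ee_rot: [0.613, 0.613, -0.352, 0.353]
contact_force: [-0.1, -0.1, -0.5]
grip_width: 1.0
finger_force: 0.0
```

Run:
```python
from plant import r,eyes
from h import *
o=r.observe(); print(o["q"].round(2),o["tool_pos"].round(4))
t=snap(eyes,"top","top4.png"); delta(o,[.55,.36,.3],down(0,0))
cv2.imwrite('pics/x4.png',cv2.resize(t["image"][150:300,160:350,::-1],None,fx=4,fy=4,interpolation=cv2.INTER_CUBIC))
```

```text
[-1.05  0.91  0.08  1.17  0.49  1.96 -1.  ] [0.4875 0.4368 0.2062]
xyz [ 0.417 -0.512  0.625] twist [1.661e-01 1.000e-04 1.000e-04] rows>= 5.6
```

View pics/x4.png

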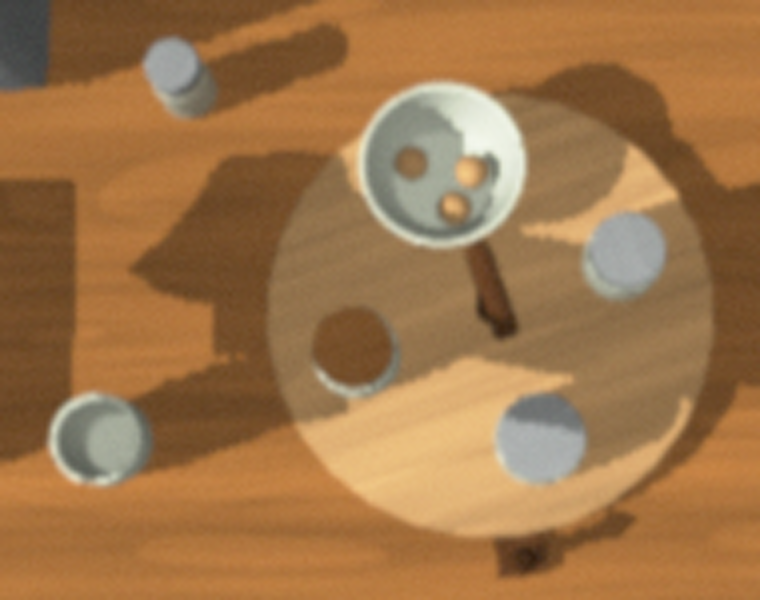

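The nuts are in the bowl at about (410,163), (470,172) and (455,207), the cup is upright at (100,438), and the carousel hasn't moved. Next is the handle.

Request:
send_rows(
  xyz=[
    [0, 0, 0.1],
    [0.03, 0, 0.25],
    [0.1, -0.05, 0.4],
    [0.2, -0.15, 0.55],
    [0.3, -0.3, 0.62],
    [0.38, -0.42, 0.62],
    [0.417, -0.512, 0.62],
  ],
  twist=[
    [0.02, 0, 0],
    [0.045, 0, 0],
    [0.07, 0, 0],
    [0.095, 0, 0],
    [0.12, 0, 0],
    [0.145, 0, 0],
    [0.166, 0, 0],
  ],
  gripper=[-1, -1, -1, -1, -1, -1, -1],
)

```text
clock: 20.02
tool_pos: [0.5504, 0.3576, 0.2968]
ee_rot: [0.708, 0.707, 0.001, 0.0]
contact_force: [0.5, 0.2, -0.0]
grip_width: 1.005
finger_force: 0.0
```

Request:
send_rows(
  xyz=[
    [0.02, -0.2, 0],
    [0.04, -0.4, 0],
    [0.06, -0.6, 0],
    [0.08, -0.8, 0],
    [0.1, -1, 0],
  ],
  twist=[
    [0, 0, -0.02],
    [0, 0, -0.04],
    [0, 0, -0.06],
    [0, 0, -0.08],
    [0, 0, -0.1],
  ],
  gripper=[-1, -1, -1, -1, -1],
)

```text
clock: 20.65
tool_pos: [0.5639, 0.2084, 0.2957]
ee_rot: [0.892, 0.452, -0.002, 0.001]
contact_force: [-0.5, 0.5, -0.1]
grip_width: 0.994
finger_force: 0.0
```

Request:
send_rows(
  xyz=[
    [0.01, -0.2, 0],
    [0.03, -0.4, -0.1],
    [0.04, -0.6, -0.15],
    [0.05, -0.8, -0.2],
    [0.053, -1, -0.25],
    [0.053, -1, -0.3],
  ],
  twist=[
    [0, 0, -0.02],
    [0, 0, -0.04],
    [0, 0, -0.06],
    [0, 0, -0.08],
    [0, 0, -0.1],
    [0, 0, -0.101],
  ],
  gripper=[-1, -1, -1, -1, -1, -1],
)

```text
clock: 21.4
tool_pos: [0.5718, 0.0565, 0.2507]
ee_rot: [0.988, 0.151, -0.002, 0.001]
contact_force: [0.8, 0.5, 0.4]
grip_width: 0.998
finger_force: 0.0
```

Run:
```python
from plant import r,eyes
from h import *
o=r.observe(); print(o["q"].round(2),o["tool_pos"].round(4))
delta(o,[.573,.057,.128],down(-72.5,0))
```

```text
[-0.36  0.3   0.23  1.78 -0.08  1.08 -1.37] [0.5718 0.0565 0.2507]
xyz [ 0.008  0.003 -0.818] twist [ 0.0004 -0.0006  0.0003] rows>= 2.0
```

Request:
send_rows(
  xyz=[
    [0, 0, -0.2],
    [0, 0, -0.4],
    [0, 0, -0.6],
    [0, 0, -0.75],
    [0.008, 0, -0.81],
    [0.008, 0, -0.81],
  ],
  twist=[
    [0, 0, 0],
    [0, 0, 0],
    [0, 0, 0],
    [0, 0, 0],
    [0, 0, 0],
    [0, 0, 0],
  ],
  gripper=[-1, -1, -1, -1, -1, -1],
)

```text
clock: 22.15
tool_pos: [0.5734, 0.0607, 0.1294]
ee_rot: [0.988, 0.155, -0.002, 0.0]
contact_force: [-0.3, -0.6, 1.1]
grip_width: 1.004
finger_force: 0.0
```

Request:
send_rows(
  xyz=[
    [0, 0, 0],
    [0, 0, 0],
    [0, 0, 0],
    [0, 0, 0],
    [0, 0, 0],
    [0, 0, 0],
    [0, 0, 0],
    [0, 0, 0],
  ],
  twist=[
    [0, 0, 0],
    [0, 0, 0],
    [0, 0, 0],
    [0, 0, 0],
    [0, 0, 0],
    [0, 0, 0],
    [0, 0, 0],
    [0, 0, 0],
  ],
  gripper=[-0.5, 0, 0.3, 0.5, 0.7, 0.9, 1, 1],
  newtons=20,
)

```text
clock: 23.15
tool_pos: [0.5742, 0.058, 0.1298]
ee_rot: [0.988, 0.154, -0.001, 0.002]
contact_force: [1.3, 1.1, -1.7]
grip_width: 0.181
finger_force: 20.0
```

Run:
```python
from plant import r,eyes
from h import *
o=r.observe(); print(o["q"].round(2),o["tool_pos"].round(4),o["contact_force"].round(1),o["torque"].round(2),o["grip_width"]*.087)
delta(o,[.573,.057,.128],down(-72.5,0))
```

```text
[-0.34  0.44  0.21  1.89 -0.11  0.83 -1.33] [0.5742 0.058  0.1298] [ 1.3  1.1 -1.7] [ 0.7  -0.16  0.11] 0.01572455087703942
xyz [-0.008 -0.007 -0.012] twist [ 0.0006 -0.0002 -0.0006] rows>= 0.0
```

Gripping the bar at 15.7 mm opening with low side forces. I'll turn the carousel counterclockwise.

Request:
send_rows(
  xyz=[
    [0, 0, 0],
    [0, 0, 0],
    [0, 0, 0],
    [0, 0, 0],
    [0, 0, 0],
    [0, 0, 0],
    [0, 0, 0],
    [0, 0, 0],
    [0, 0, 0],
    [0, 0, 0],
  ],
  twist=[
    [0, 0, 0.004],
    [0, 0, 0.012],
    [0, 0, 0.024],
    [0, 0, 0.037],
    [0, 0, 0.05],
    [0, 0, 0.063],
    [0, 0, 0.076],
    [0, 0, 0.089],
    [0, 0, 0.102],
    [0, 0, 0.115],
  ],
  gripper=[1, 1, 1, 1, 1, 1, 1, 1, 1, 1],
)

```text
clock: 24.4
tool_pos: [0.5748, 0.0573, 0.1298]
ee_rot: [0.87, 0.494, -0.001, 0.003]
contact_force: [3.3, -5.9, -4.0]
grip_width: 0.18
finger_force: 20.0
```

Request:
send_rows(
  xyz=[
    [0, 0, 0],
    [0, 0, 0],
    [0, 0, 0],
    [0, 0, 0],
    [0, 0, 0],
    [0, 0, 0],
    [0, 0, 0],
    [0, 0, 0],
    [0, 0, 0],
    [0, 0, 0],
  ],
  twist=[
    [0, 0, 0.013],
    [0, 0, 0.026],
    [0, 0, 0.039],
    [0, 0, 0.052],
    [0, 0, 0.065],
    [0, 0, 0.078],
    [0, 0, 0.091],
    [0, 0, 0.104],
    [0, 0, 0.115],
    [0, 0, 0.122],
  ],
  gripper=[1, 1, 1, 1, 1, 1, 1, 1, 1, 1],
)

```text
clock: 25.65
tool_pos: [0.5758, 0.0571, 0.1298]
ee_rot: [0.622, 0.783, -0.001, 0.004]
contact_force: [6.0, -5.7, -4.3]
grip_width: 0.18
finger_force: 20.0
```

Run:
```python
from plant import r,eyes
from h import *
o=r.observe(); print(o["q"].round(2),o["tool_pos"].round(4),o["contact_force"].round(1),o["torque"].round(2),o["grip_width"]*.087)
delta(o,[.573,.057,.128],down(95.5,0))
```

```text
[-0.06  0.44 -0.14  1.87  0.09  0.83 -0.03] [0.5758 0.0571 0.1298] [ 6.  -5.7 -4.3] [-1.17 -1.37 -0.1 ] 0.015626776426852316
xyz [-0.019 -0.001 -0.012] twist [2.000e-04 1.300e-03 2.291e-01] rows>= 7.7
```

Request:
send_rows(
  xyz=[
    [0.01, -0.01, 0],
    [0.01, -0.01, 0],
    [0.01, -0.01, 0],
    [0.01, -0.01, 0],
    [0.01, -0.01, 0],
    [0.01, -0.01, 0],
    [0.01, -0.01, 0],
    [0.01, -0.01, 0],
    [0.01, -0.01, 0],
    [0.01, -0.01, 0],
  ],
  twist=[
    [0, 0, 0.006],
    [0, 0, 0.016],
    [0, 0, 0.029],
    [0, 0, 0.042],
    [0, 0, 0.055],
    [0, 0, 0.068],
    [0, 0, 0.081],
    [0, 0, 0.094],
    [0, 0, 0.107],
    [0, 0, 0.12],
  ],
  gripper=[1, 1, 1, 1, 1, 1, 1, 1, 1, 1],
)

```text
clock: 26.9
tool_pos: [0.5766, 0.0577, 0.1298]
ee_rot: [0.289, 0.957, -0.0, 0.003]
contact_force: [5.6, -2.0, -4.8]
grip_width: 0.188
finger_force: 20.0
```

Request:
send_rows(
  xyz=[
    [0, 0, 0],
    [0, 0, 0],
    [0, 0, 0],
    [0, 0, 0],
    [0, 0, 0],
    [0, 0, 0],
    [0, 0, 0],
    [0, 0, 0],
    [0, 0, 0],
    [0, 0, 0],
  ],
  twist=[
    [0, 0, 0.013],
    [0, 0, 0.026],
    [0, 0, 0.039],
    [0, 0, 0.052],
    [0, 0, 0.065],
    [0, 0, 0.078],
    [0, 0, 0.088],
    [0, 0, 0.096],
    [0, 0, 0.1],
    [0, 0, 0.1],
  ],
  gripper=[1, 1, 1, 1, 1, 1, 1, 1, 1, 1],
)

```text
clock: 28.15
tool_pos: [0.5768, 0.0585, 0.1298]
ee_rot: [-0.02, 1.0, 0.0, 0.003]
contact_force: [5.4, -0.1, -5.1]
grip_width: 0.185
finger_force: 20.0
```

Run:
```python
from plant import r,eyes
from h import *
o=r.observe(); print(o["q"].round(2),o["tool_pos"].round(4),o["contact_force"].round(1),o["torque"].round(2),o["grip_width"]*.087,o["finger_force"])
delta(o,[.573,.057,.128],down(95.5,0))
t=snap(eyes,"top","top5.png");c=snap(eyes,"scene","scene5.png")
a=cv2.resize(t["image"][170:310,220:350],None,fx=3,fy=3,interpolation=cv2.INTER_CUBIC);b=cv2.resize(c["image"][135:275,220:350],None,fx=3,fy=3,interpolation=cv2.INTER_CUBIC)
cv2.imwrite('pics/x5.png',np.hstack([a,b])[:,:,::-1])
```

```text
[ 0.19  0.48 -0.47  1.86  0.28  0.86  1.19] [0.5768 0.0585 0.1298] [ 5.4 -0.1 -5.1] [-0.09 -1.24 -0.03] 0.01607280419919883 19.989242115989327
xyz [-0.025 -0.01  -0.012] twist [-0.0002  0.001   0.009 ] rows>= 0.3
```

View pics/x5.png

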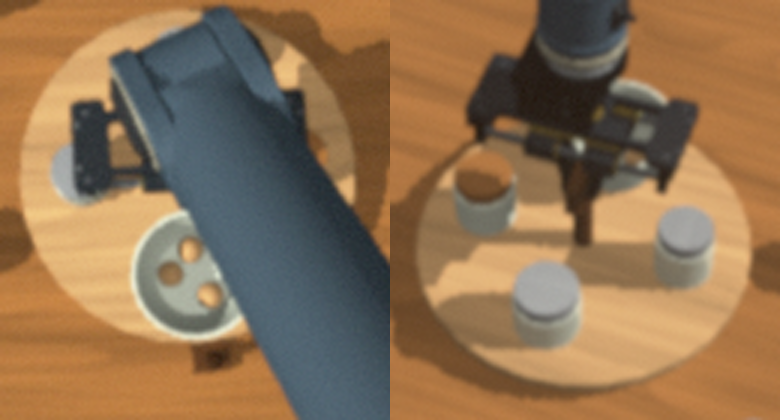

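The bowl is at the front holding all three nuts, with its visible rim centred near (196,274) in the left crop. The stud is at (215,357). I'll measure the angle that's left.

Run:
```python
from h import *
t=load('top5.png'); T=lambda x,y:(220+x/3,170+y/3)
pts=[(132,274),(195,338),(182,212),(147,235),(150,316),(232,325)]
W=np.array([ray(t,*T(*p),.09)[:2] for p in pts]); A=np.c_[2*W,np.ones(len(W))]; x=np.linalg.lstsq(A,(W**2).sum(1),rcond=None)[0]; print('bowl',x[:2],np.sqrt(x[2]+x[0]**2+x[1]**2))
t0=load('top0.png');o=np.array([.5736,.0551])
for ax in(o,np.array([.5755,.0565])):
    az=lambda p:np.degrees(np.arctan2(*(p-ax)[::-1]))%360
    s=ray(t,*T(215,357),.06)[:2];f=ax+.1*(s-ax)/np.linalg.norm(s-ax)
    print(az(x[:2]),az(s),np.linalg.norm(f-x[:2])*1000,np.linalg.norm(x[:2]-ax))
```

```text
bowl [0.47402427 0.05218445] 0.05632661294496752
181.67712424131014 186.34228853719554 8.133409579859292 0.09961839943008972
182.43520072534145 186.72406449894132 7.703311666884915 0.10156744948513244
```

Request:
send_rows(
  xyz=[
    [0.01, 0, 0],
    [0.01, 0, 0],
    [0.01, 0, 0],
    [0.01, 0, 0],
    [0.01, 0, 0],
    [0.01, 0, 0],
    [0.01, 0, 0],
    [0.01, 0, 0],
  ],
  twist=[
    [0, 0, 0.003],
    [0, 0, 0.007],
    [0, 0, 0.01],
    [0, 0, 0.011],
    [0, 0, 0.011],
    [0, 0, 0.011],
    [0, 0, 0.011],
    [0, 0, 0.011],
  ],
  gripper=[1, 1, 1, 1, 1, 1, 1, 1],
)

```text
clock: 29.25
tool_pos: [0.5768, 0.0586, 0.1298]
ee_rot: [-0.054, 0.999, 0.0, 0.002]
contact_force: [4.2, -1.1, -5.1]
grip_width: 0.177
finger_force: 20.0
```

Run:
```python
from plant import r,eyes
from h import *
o=r.observe(); print(o["tool_pos"].round(4),o["contact_force"].round(1),o["joint_vel"].round(3),o["finger_force"])
t=eyes.get_image("top"); im=t["image"]; h=cv2.cvtColor(im,cv2.COLOR_RGB2HSV)
m=((h[...,1]<70)&(h[...,2]>110)).astype(np.uint8); m[:,:262]=0;m[:235]=0;m[:,300:]=0
ct=max(cv2.findContours(m,0,1)[0],key=cv2.contourArea)[:,0]
hull=ct[ct[:,0]<284]; W=np.array([ray(t,*p,.09)[:2] for p in hull if p[0]<=hull[:,0].min()+12]);A=np.c_[2*W,np.ones(len(W))]; x=np.linalg.lstsq(A,(W**2).sum(1),rcond=None)[0]; print('bowl',x[:2],np.sqrt(x[2]+x[0]**2+x[1]**2),'cup px',m.sum())
```

```text
[0.5768 0.0586 0.1298] [ 4.2 -1.1 -5.1] [ 0.    -0.    -0.002 -0.001  0.001  0.002  0.001] 19.986868703272194
bowl [0.47548854 0.04709375] 0.056629272582039404 cup px 873
```

```bash
python3 -c "
from plant import r
print(r.close_job())"
```

```text
the job is handed in; nothing more can be done
None
```

The job is handed in, with no verdict returned: the three walnuts are in the bowl, the cup is upright on the counter and released, and the gripper is holding the handle at 20 N with the bowl about 3 mm from the front point by my camera measurement.

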